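Tip the carton down in the vanity drawer and push the drawer shut

ROBOT

A 6-joint arm with a two-finger parallel gripper is mounted at the origin on the work surface. World frame = base frame: x ahead of the robot, y to its left, z up, the work surface at z = 0. Lengths are in m, angles in rad, forces in N, time in s.
With the tool pointing down it reaches from about 0.3 to 0.825 m from the base axis. Payload 5.4 kg.
Tool frame: the origin (TCP) lies at the very end of the fingers, on their centre line; the grasp point (between the pads) lies 19 mm behind it; z points along the fingers, y is the line along which they close (so a half turn about z gives the same grasp; the last joint's range is limited). The gripper opens to 92 mm and grips with 3 to 60 N. Pads are 20 mm wide; open, the fingers measure 128 mm over their backs; the gripper's body (75 mm by 189 mm) begins 69 mm behind the grasp point.
Start: joints at [1.107, 0.158, 1.597, -0, 1.386, -0.21], TCP at [0.144, 0.557, 0.215] pointing down, gripper open.
Joint ranges: [-2.91, 2.91], [-0.94, 2.29], [0.18, 2.7], [-1.29, 4.43], [0.17, 2.64], [-3, 3]. Speed limits (rad/s): [2.57, 2.57, 3.14, 3.14, 3.14, 3.14].

INTERFACE

Orientations are given as a rotation vector (axis times angle).
In Python, from workcell import sense, imaging, manip gives the robot as it stands. The module is installed in compiled form; this text tells all that it offers.
- The arm moves only by the tool step_arm, never from a script. Its argument "commands" is a list of rows, each an object of numbers: "x", "y", "z": the shift along the world's x, y, z normalised to -1 to 1, where 1 is 0.3 m; "ax", "ay", "az": the turn, a rotation vector about the world's x, y, z normalised to -1 to 1, where 1 is pi rad. A call has 1 to 12 rows; each row is the pose to reach, as a shift and turn from the pose commanded when the call began, turning the shorter way round; what a row does not reach only later rows make up. A row lasts 1/12 s, in which the tool goes at most 41.7 mm and 7.16 degrees, less where a joint would pass 70% of its speed; a pose out of reach is approached as far as the arm can. A call with a number of a shift or a turn outside -1 to 1 is refused whole. A call with a gripper value outside its range is refused whole. "hand" is the opening, from -1 (shut) to 1 (fully open), set as the call begins (left out, the last holds). The fingers move at their own pace and stop on an object; "squeeze" is the grip in N (left out, the last holds). Time passes only in rows, so rows that repeat a pose let the fingers close. It gives the time, the measured TCP pose, the force, the opening and the grip force at its end, in the units of the state.
- sense(): the state, without advancing time (a new reading comes with each control period).
- imaging.read_camera(name): name is "scene" or "top" or "wrist"; returns the picture (400x640x3 uint8, red, green, blue); there is no depth.
- imaging.get_calibration(name): a dict with "vertical_fov" (degrees; the focal length in pixels is half the picture's height over the tangent of half this angle, whatever the lens; pixels are square), "cx", "cy" (the principal point, pixels), "extrinsics" (4x4, takes a point from world to camera coordinates); the wrist camera has in their place "T_tool_cam" (4x4, takes a point from camera to tool coordinates, whose origin is the TCP and whose axes are the flange's). Camera axes: x right, y up, looking along -z (the intrinsics and any distortion apply to the point x, -y, -z); pixel columns grow to the right and rows downward; lengths in m; the calibration is good to about 2 mm. The wrist camera is an equidistant fisheye: a pixel r from the principal point sees the ray r / f radians off the axis. A picture is of the moment at which its call begins: read the wrist's pose just before it. get_calibration takes no time and is no camera call.
- manip.hand_in(): hands the job in; it is judged then, once.
The state is a dict: "time_s": time; "joint_pos": joint angles; "qvel": joint speeds; "tau": joint torques, N m; "tcp_pos": TCP position; "ee_rot": TCP orientation; "ft_force": force on the tool from outside, world axes, zero at the start; "torque": the same for the moment, N m; "grip_width": opening from 0.0 (shut) to 1.0 (fully open); "grip_force": force on a finger pad.
Only numpy, scipy, OpenCV 4.12 (cv2) and the standard library are available. Lean on these libraries where they do the work, as an engineer would, in place of code of your own. Each camera call takes 0.05 s, during which the arm holds its last target. There are 200 camera calls.

TASK

The carton stands upright in the open drawer and is too tall for it to close. Push high on the carton with the fingertips to tip it over away from the drawer's front, so that it comes to rest flat on its broad side on the cork liner, not hanging off it; then push the drawer fully shut. Do not pinch, lift or carry the carton, and leave the cup, perfume bottle and toothbrush stand as they are.

Things in the scene. Friction and masses are not known exactly. Their poses are not given: they have to be found in the camera images.
- unit: Low white plastic drawer unit, fixed to the vanity: 250 deep (its x), 226 wide (y), 88 high, one drawer. Origin: middle of the lower edge of its open front, on the vanity surface; x points into the unit (the drawer closes along +x), z up.
- drawer (a joint): Grey plastic drawer of the unit: how far it is pulled out, in m. 0 is fully shut, about 0.20 at the start. It slides stiffly (about 2 N) and stays where it is left.
- drawer_front (a point): Middle of the outer face of the drawer's flat front panel, 42 mm above the vanity; moves with the drawer, axes as the unit. The panel is 206 wide, 6 thick and reaches from 10 to 74 mm above the vanity. Shut, its outer face is level with the unit's front.
- liner (a point): Centre of the cork liner, the marked rectangle 150 (x) by 184 (y) set flat in the drawer's floor, 12 mm above the vanity; axes as the unit; moves with the drawer. Its near edge is 35 mm behind the outer face of the drawer's front. The drawer's side and back walls rise 22 mm above its floor; the unit's opening reaches 68 mm above that floor.
- carton: Closed white cardboard carton, 30 thick (its x), 60 wide (y), 110 high (z), about 90 g, standing loose in the drawer just behind its front, a broad side facing the front, turned by up to 0.12 rad. Origin: centre of its underside; z to its top, x away from the drawer's front. Tipped that way it turns on its far lower edge, falls by itself past about 16 degrees and just clears the unit.
- carton_top (a point): Centre of the carton's top face, 110 mm from its underside along its z.
- cup: Yellow plastic cup, 72 across, 90 high, standing on the vanity beside the drawer. Origin: centre of its underside. Leave alone.
- perfume: Closed glass perfume bottle, 32 x 55, 92 high with its cap, standing on the vanity beside the drawer. Origin: centre of its underside. Leave alone.
- stand: Grey ceramic toothbrush stand, 84 across, 90 high (150 with the one brush in it), beside the drawer. Origin: centre of its underside. Leave alone.

How it is judged:
On the way, in this order (a step that is already met when the one before it is completed fails the run):
1. the carton lies flat on the liner, let go, while the drawer is still open (angle between carton's own x axis and vertical above 2.95 rad and x of carton in the frame of liner between -0.083 and 0.083 m and x of carton_top in the frame of liner between -0.083 and 0.083 m and y of carton in the frame of liner between -0.1 and 0.1 m and z of carton in the frame of liner below 0.022 m and linear speed of carton below 0.02 m/s and contact force between the fingers and carton below 0.1 N and value of joint drawer above 0.15 m), for 0.2 s.
2. the drawer is pushed shut (value of joint drawer below 0.006 m), for 0.2 s.
At the end, for the whole second after the job is handed in: The drawer is shut to within 6 mm, and the carton lies still in it on the broad side that faced away from the front (within about 11 degrees), both its ends over the liner to within 8 mm, untouched (angle between carton's own x axis and vertical above 2.95 rad and x of carton in the frame of liner between -0.083 and 0.083 m and x of carton_top in the frame of liner between -0.083 and 0.083 m and y of carton in the frame of liner between -0.1 and 0.1 m and z of carton in the frame of liner below 0.022 m and linear speed of carton below 0.02 m/s and contact force between the fingers and carton below 0.1 N and value of joint drawer below 0.006 m).
It fails at once if the carton is lifted (more than about 15 mm above what tipping over needs) (height (world z) of carton above 0.043 m or height (world z) of carton_top above 0.138 m).
It fails at once if a bystander is shifted by more than 20 mm or tipped (distance of any of cup, perfume, stand from where it was at the start of the episode above 0.02 m or angle between any of cup, perfume, stand's own z axis and vertical above 0.35 rad).
It also fails if it takes over 48 s, if anything falls off the work surface, if the arm or the gripper's body presses on something with over 40 N, if the wrist force passes 120 N, or if a joint passes its speed limit or range.

## Working session

There is one attempt and no reset: what is moved stays moved. The work goes in short steps, Python scripts to look and compute and a tool call to move; the robot and the scene stay as the last step left them, time stands still between calls to the robot, and variables do not carry over. Pictures are saved under pics/ and viewed, at most 10 in all, crops included, and the job is handed in when it is done.

Besides the shell and the picture viewer there is one more tool, called as name([rows], argument=value, ...), one row to a line, values as JSON. step_arm: Moves the arm, as the interface text tells. Its arguments: {"type":"object","properties":{"commands":{"type":"array"},"hand":{"type":"number"},"squeeze":{"type":"number"}},"required":["commands"]}

```bash
mkdir -p pics; python3 - <<'E'
from workcell import sense, imaging
import cv2, numpy as np
for n in ["scene","top"]:
    im=imaging.read_camera(n); cv2.imwrite(f"pics/{n}0.png",im[:,:,::-1])
    c=imaging.get_calibration(n); print(n,c)
print(sense())
E
```

```text
scene {'vertical_fov': 45.311218871612674, 'cx': 319.8626538603758, 'cy': 196.82864510351595, 'extrinsics': array([[ 0.74414569,  0.66793825, -0.01027991, -0.51181792],
       [-0.37821299,  0.43394956,  0.81770576,  0.15362262],
       [ 0.55063792, -0.60460422,  0.57554463, -1.48658293],
       [ 0.        ,  0.        ,  0.        ,  1.        ]])}
top {'vertical_fov': 57.1439098050219, 'cx': 323.22644761683745, 'cy': 200.10686271565646, 'extrinsics': array([[-0.04947844, -0.99875935,  0.00562517,  0.07250629],
       [ 0.97575565, -0.04713509,  0.21372692, -0.63592689],
       [-0.21319662,  0.01606367,  0.97687725, -0.81035084],
       [ 0.        ,  0.        ,  0.        ,  1.        ]])}
{'time_s': 0.1, 'joint_pos': array([ 1.10687845e+00,  1.58967984e-01,  1.59804838e+00,  2.42758918e-06,
        1.38620137e+00, -2.10096069e-01]), 'qvel': array([ 0.0004488 , -0.0021594 , -0.00349135, -0.00011944, -0.00047901,
        0.00010759]), 'tau': array([ 5.48076550e-04, -3.86505032e+01, -3.22960997e+01,  7.02780602e-02,
        3.39194527e-02, -6.08397590e-05]), 'tcp_pos': array([0.14415595, 0.55607864, 0.21375652]), 'ee_rot': array([-3.97565232e-01, -3.11579048e+00,  2.40742809e-03]), 'ft_force': array([ 0.08825621,  0.60208492, -0.35945449]), 'torque': array([-0.02968154,  0.03845823, -0.01098012]), 'grip_force': 0.0, 'grip_width': 0.9991387232842648}
```

View pics/scene0.png

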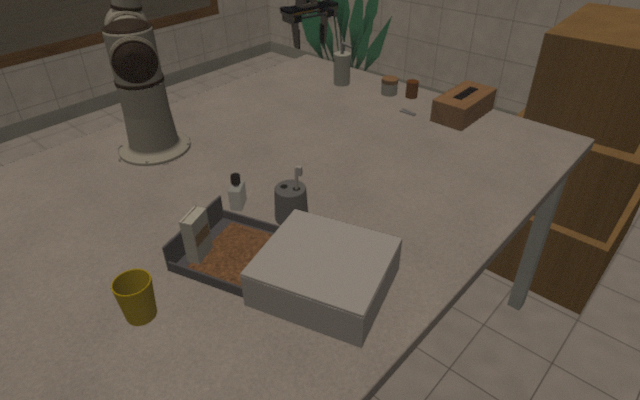

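View pics/top0.png

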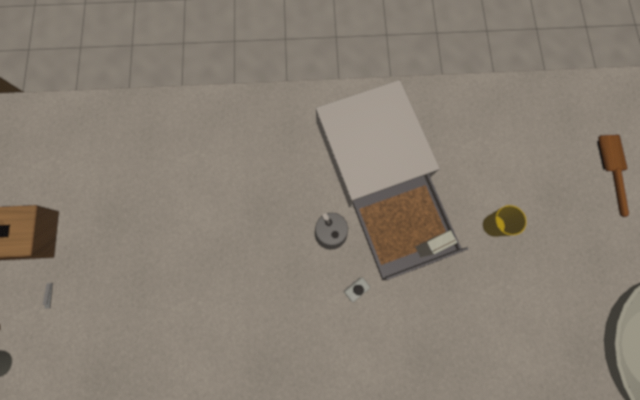

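The top view shows the unit roof around (377,140), the cork around (402,222), and the carton top around (440,242). The cup is at (511,220), the stand at (332,230) and the perfume at (357,290). I'll zoom in for corner pixels.

```bash
python3 - <<'E'
import cv2
a=cv2.imread("pics/top0.png")[80:290,310:530]; a=cv2.convertScaleAbs(a,alpha=1.5)
cv2.imwrite("pics/topc.png",cv2.resize(a,None,fx=2.8,fy=2.8,interpolation=cv2.INTER_CUBIC))
a=cv2.imread("pics/scene0.png")[165:330,100:320]; a=cv2.convertScaleAbs(a,alpha=1.5)
cv2.imwrite("pics/scenec.png",cv2.resize(a,None,fx=3.6,fy=3.6,interpolation=cv2.INTER_CUBIC))
E
```

```text
(no output)
```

View pics/topc.png

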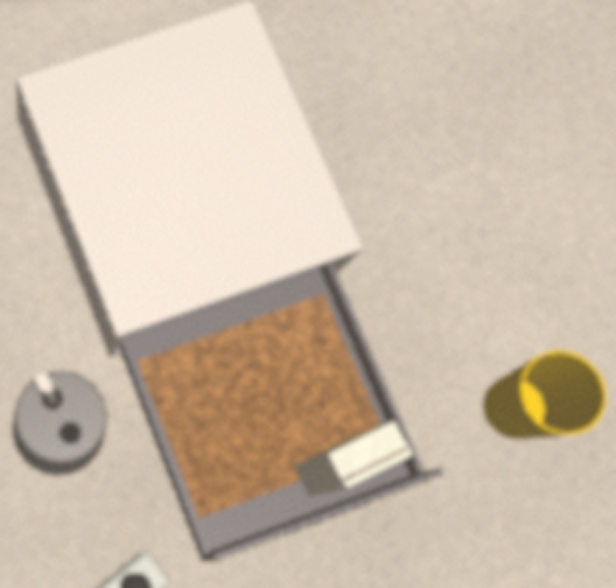

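View pics/scenec.png

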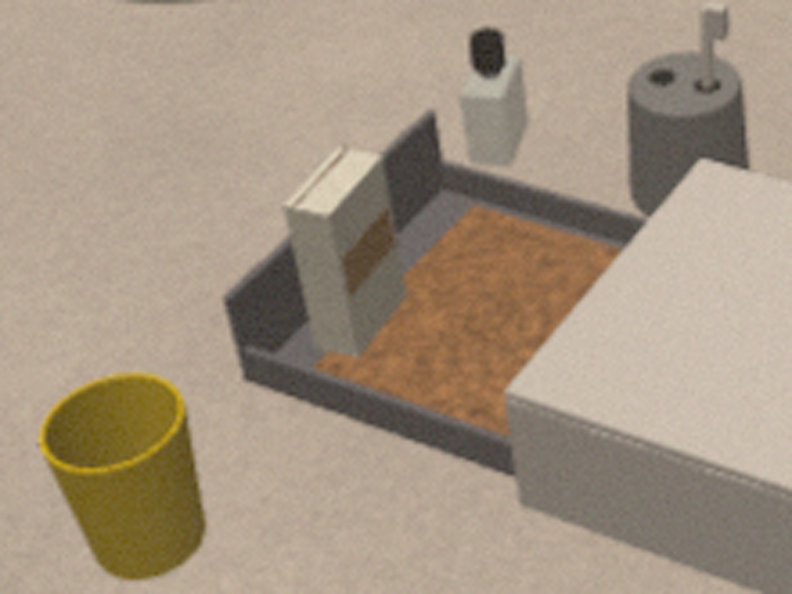

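```bash
cat > h.py <<'E'
import numpy as np
from workcell import imaging
def rays(n,px):
    c=imaging.get_calibration(n); f=200/np.tan(np.radians(c["vertical_fov"]/2)); E=c["extrinsics"]
    px=np.atleast_2d(px); d=np.c_[(px[:,0]-c["cx"])/f,-(px[:,1]-c["cy"])/f,-np.ones(len(px))]
    return -E[:3,:3].T@E[:3,3], d@E[:3,:3]
def onz(n,px,z):
    o,d=rays(n,px); return (o+d*((z-o[2])/d[:,2])[:,None])[:,:2]
E
python3 - <<'E'
from h import *
T=lambda a:np.array([310,80])+np.array(a)/2.8
S=lambda a:np.array([100,165])+np.array(a)/3.6
R=lambda n,a,z:print(n,np.round(b:=onz(n[0:5].strip(),a,z),4).tolist(),'mean',b.mean(0).round(4),'edges',np.linalg.norm(np.diff(b,axis=0),axis=1).round(3),'ang',[round(float(np.arctan2(*e[::-1])),3) for e in np.diff(b,axis=0)])
print('roof');R('top',T([(117,335),(20,82),(250,3),(360,247)]),.088)
print('cartontop');R('top',T([(346,487),(328,460),(396,421),(412,455)]),.122)
R('scene',S([(345,148),(383,155),(323,213),(287,207)]),.122)
print('panel');R('top',T([(206,557),(440,472)]),.074);R('scene',S([(434,112),(226,298)]),.074)
print('cork');R('top',T([(200,515),(138,360),(322,296)]),.012)
print('cup');R('top',T([(562,393)]),.09)
print('perf');R('top',T([(135,580)]),.092)
print('stand');R('top',T([(60,415)]),.09)
E
```

```text
roof
top [[0.6323, -0.0252], [0.8648, 0.0453], [0.932, -0.165], [0.6991, -0.2374]] mean [ 0.782  -0.0956] edges [0.243 0.221 0.244] ang [0.294, -1.262, -2.84]
cartontop
top [[0.4956, -0.1919], [0.5171, -0.1802], [0.5451, -0.2372], [0.5178, -0.2465]] mean [ 0.5189 -0.214 ] edges [0.025 0.064 0.029] ang [0.498, -1.115, -2.816]
scene [[0.5041, -0.1902], [0.5269, -0.1796], [0.5461, -0.2359], [0.5261, -0.2461]] mean [ 0.5258 -0.213 ] edges [0.025 0.059 0.022] ang [0.436, -1.242, -2.669]
panel
top [[0.4477, -0.0865], [0.5067, -0.2859]] mean [ 0.4772 -0.1862] edges [0.208] ang [-1.283]
scene [[0.4553, -0.0927], [0.5128, -0.2884]] mean [ 0.484  -0.1906] edges [0.204] ang [-1.285]
cork
top [[0.4837, -0.0946], [0.6247, -0.05], [0.6763, -0.2234]] mean [ 0.5949 -0.1227] edges [0.148 0.181] ang [0.307, -1.281]
cup
top [[0.5652, -0.389]] mean [ 0.5652 -0.389 ] edges [] ang []
perf
top [[0.4328, -0.0259]] mean [ 0.4328 -0.0259] edges [] ang []
stand
top [[0.5672, 0.0262]] mean [0.5672 0.0262] edges [] ang []
```

step_arm([
  {"x": 0.8,"y": -0.95,"az": 0.2},
  {"x": 0.8,"y": -0.95,"az": 0.2},
  {"x": 0.8,"y": -0.95,"az": 0.2},
  {"x": 0.8,"y": -0.95,"az": 0.2},
  {"x": 0.8,"y": -0.95,"az": 0.2},
  {"x": 0.8,"y": -0.95,"az": 0.2},
  {"x": 0.8,"y": -0.95,"az": 0.2},
  {"x": 0.8,"y": -0.95,"az": 0.2},
  {"x": 0.8,"y": -0.95,"az": 0.2},
  {"x": 0.8,"y": -0.95,"az": 0.2},
  {"x": 0.8,"y": -0.95,"az": 0.2},
  {"x": 0.8,"y": -0.95,"az": 0.2},
], hand=-1)

```text
validation failed for argument at $.co...
```

step_arm([
  {"x": 0.8,"y": -0.95,"z": 0,"ax": 0,"ay": 0,"az": 0.2},
  {"x": 0.8,"y": -0.95,"z": 0,"ax": 0,"ay": 0,"az": 0.2},
  {"x": 0.8,"y": -0.95,"z": 0,"ax": 0,"ay": 0,"az": 0.2},
  {"x": 0.8,"y": -0.95,"z": 0,"ax": 0,"ay": 0,"az": 0.2},
  {"x": 0.8,"y": -0.95,"z": 0,"ax": 0,"ay": 0,"az": 0.2},
  {"x": 0.8,"y": -0.95,"z": 0,"ax": 0,"ay": 0,"az": 0.2},
  {"x": 0.8,"y": -0.95,"z": 0,"ax": 0,"ay": 0,"az": 0.2},
  {"x": 0.8,"y": -0.95,"z": 0,"ax": 0,"ay": 0,"az": 0.2},
  {"x": 0.8,"y": -0.95,"z": 0,"ax": 0,"ay": 0,"az": 0.2},
  {"x": 0.8,"y": -0.95,"z": 0,"ax": 0,"ay": 0,"az": 0.2},
  {"x": 0.8,"y": -0.95,"z": 0,"ax": 0,"ay": 0,"az": 0.2},
  {"x": 0.8,"y": -0.95,"z": 0,"ax": 0,"ay": 0,"az": 0.2},
], hand=-1)

```text
time_s: 1.1
tcp_pos: [0.3844, 0.2711, 0.2142]
ee_rot: [0.581, -3.086, -0.001]
ft_force: [0.1, -0.6, 0.0]
grip_width: 0.154
grip_force: 0.0
```

step_arm([
  {"x": 0.1,"y": -0.9,"z": 0,"ax": 0,"ay": 0,"az": 0},
  {"x": 0.1,"y": -0.9,"z": 0,"ax": 0,"ay": 0,"az": 0},
  {"x": 0.1,"y": -0.9,"z": 0,"ax": 0,"ay": 0,"az": 0},
  {"x": 0.1,"y": -0.9,"z": 0,"ax": 0,"ay": 0,"az": 0},
  {"x": 0.1,"y": -0.9,"z": 0,"ax": 0,"ay": 0,"az": 0},
  {"x": 0.1,"y": -0.9,"z": 0,"ax": 0,"ay": 0,"az": 0},
  {"x": 0.1,"y": -0.9,"z": 0,"ax": 0,"ay": 0,"az": 0},
  {"x": 0.1,"y": -0.9,"z": 0,"ax": 0,"ay": 0,"az": 0},
  {"x": 0.1,"y": -0.9,"z": 0,"ax": 0,"ay": 0,"az": 0},
])

```text
time_s: 1.85
tcp_pos: [0.4142, 0.0023, 0.2144]
ee_rot: [0.584, -3.087, -0.002]
ft_force: [-1.0, 0.0, 0.5]
grip_width: 0.004
grip_force: 0.0
```

step_arm([
  {"x": 0.1,"y": -0.8,"z": 0,"ax": 0,"ay": 0,"az": 0},
  {"x": 0.1,"y": -0.8,"z": 0,"ax": 0,"ay": 0,"az": 0},
  {"x": 0.1,"y": -0.8,"z": 0,"ax": 0,"ay": 0,"az": 0},
  {"x": 0.1,"y": -0.8,"z": 0,"ax": 0,"ay": 0,"az": 0},
  {"x": 0.1,"y": -0.8,"z": 0,"ax": 0,"ay": 0,"az": 0},
  {"x": 0.1,"y": -0.8,"z": 0,"ax": 0,"ay": 0,"az": 0},
  {"x": 0.1,"y": -0.8,"z": 0,"ax": 0,"ay": 0,"az": 0},
  {"x": 0.1,"y": -0.8,"z": 0,"ax": 0,"ay": 0,"az": 0},
  {"x": 0.1,"y": -0.8,"z": 0,"ax": 0,"ay": 0,"az": 0},
])

```text
time_s: 2.6
tcp_pos: [0.4449, -0.236, 0.2142]
ee_rot: [0.589, -3.086, -0.003]
ft_force: [-0.4, 0.4, -0.5]
grip_width: 0.006
grip_force: 0.0
```

step_arm([
  {"x": 0,"y": -0.03,"z": -0.38,"ax": 0,"ay": 0,"az": 0},
  {"x": 0,"y": -0.03,"z": -0.38,"ax": 0,"ay": 0,"az": 0},
  {"x": 0,"y": -0.03,"z": -0.38,"ax": 0,"ay": 0,"az": 0},
  {"x": 0,"y": -0.03,"z": -0.38,"ax": 0,"ay": 0,"az": 0},
  {"x": 0,"y": -0.03,"z": -0.38,"ax": 0,"ay": 0,"az": 0},
])

```text
time_s: 3.02
tcp_pos: [0.4439, -0.2447, 0.0998]
ee_rot: [0.588, -3.084, -0.005]
ft_force: [0.2, -0.4, 1.2]
grip_width: 0.005
grip_force: 0.0
```

```bash
python3 - <<'E'
from workcell import sense, imaging
import cv2
s=sense();print(s['tcp_pos'],s['ft_force'])
a=imaging.read_camera("scene")[120:320,90:360,::-1]; a=cv2.convertScaleAbs(a,alpha=1.5)
cv2.imwrite("pics/s1.png",cv2.resize(a,None,fx=2.9,fy=2.9,interpolation=cv2.INTER_CUBIC))
E
```

```text
[ 0.44385593 -0.24466119  0.09979379] [ 0.18411682 -0.40234923  1.17782915]
```

View pics/s1.png

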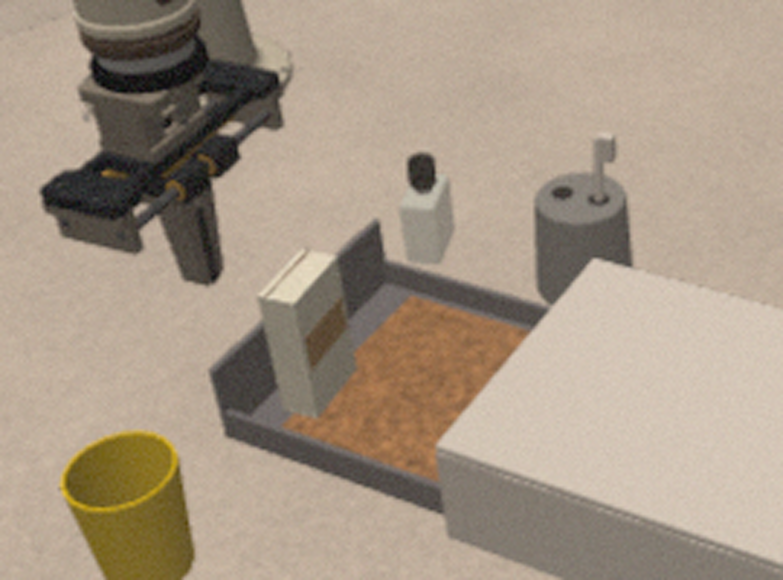

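step_arm([
  {"x": 0.08,"y": 0.03,"z": 0,"ax": 0,"ay": 0,"az": 0},
  {"x": 0.14,"y": 0.055,"z": 0,"ax": 0,"ay": 0,"az": 0},
  {"x": 0.15,"y": 0.059,"z": 0,"ax": 0,"ay": 0,"az": 0},
  {"x": 0.16,"y": 0.063,"z": 0,"ax": 0,"ay": 0,"az": 0},
  {"x": 0.17,"y": 0.067,"z": 0,"ax": 0,"ay": 0,"az": 0},
  {"x": 0.18,"y": 0.071,"z": 0,"ax": 0,"ay": 0,"az": 0},
  {"x": 0.19,"y": 0.075,"z": 0,"ax": 0,"ay": 0,"az": 0},
  {"x": 0.2,"y": 0.079,"z": 0,"ax": 0,"ay": 0,"az": 0},
  {"x": 0.21,"y": 0.083,"z": 0,"ax": 0,"ay": 0,"az": 0},
  {"x": 0.22,"y": 0.087,"z": 0,"ax": 0,"ay": 0,"az": 0},
])

```text
time_s: 3.9
tcp_pos: [0.5104, -0.2213, 0.1005]
ee_rot: [0.584, -3.087, -0.0]
ft_force: [0.3, -0.4, -0.2]
grip_width: 0.008
grip_force: 0.1
```

```bash
python3 - <<'E'
from workcell import sense, imaging
import cv2
s=sense();print(s['tcp_pos'],s['ft_force'])
a=imaging.read_camera("scene")[120:320,90:360,::-1]; a=cv2.convertScaleAbs(a,alpha=1.5)
cv2.imwrite("pics/s2.png",cv2.resize(a,None,fx=2.9,fy=2.9,interpolation=cv2.INTER_CUBIC))
E
```

```text
[ 0.51042795 -0.22134791  0.10053018] [ 0.34976228 -0.42537376 -0.24999994]
```

View pics/s2.png

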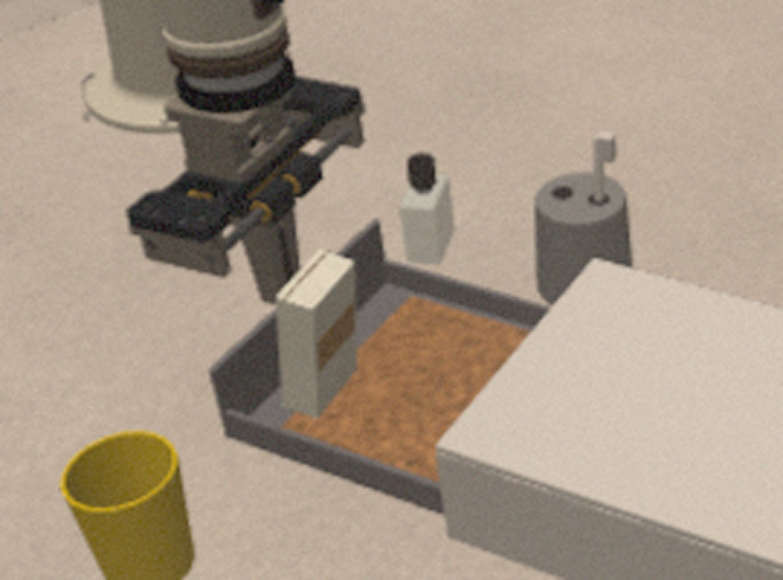

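The carton is tilting about its far lower edge. Its top has moved from (300,280) to (317,278) and its foot hasn't moved. I'll keep pushing slowly.

step_arm([
  {"x": 0.01,"y": 0.004,"z": 0,"ax": 0,"ay": 0,"az": 0},
  {"x": 0.02,"y": 0.008,"z": 0,"ax": 0,"ay": 0,"az": 0},
  {"x": 0.03,"y": 0.012,"z": 0,"ax": 0,"ay": 0,"az": 0},
  {"x": 0.04,"y": 0.016,"z": 0,"ax": 0,"ay": 0,"az": 0},
  {"x": 0.05,"y": 0.02,"z": 0,"ax": 0,"ay": 0,"az": 0},
  {"x": 0.06,"y": 0.024,"z": 0,"ax": 0,"ay": 0,"az": 0},
  {"x": 0.07,"y": 0.028,"z": 0,"ax": 0,"ay": 0,"az": 0},
  {"x": 0.08,"y": 0.032,"z": 0,"ax": 0,"ay": 0,"az": 0},
  {"x": 0.09,"y": 0.036,"z": 0,"ax": 0,"ay": 0,"az": 0},
  {"x": 0.09,"y": 0.036,"z": 0,"ax": 0,"ay": 0,"az": 0},
  {"x": 0.09,"y": 0.036,"z": 0,"ax": 0,"ay": 0,"az": 0},
  {"x": 0.09,"y": 0.036,"z": 0,"ax": 0,"ay": 0,"az": 0},
])

```text
time_s: 4.95
tcp_pos: [0.5373, -0.2105, 0.1006]
ee_rot: [0.585, -3.087, 0.0]
ft_force: [-0.2, -0.4, 0.0]
grip_width: 0.005
grip_force: 0.0
```

```bash
python3 - <<'E'
from workcell import sense, imaging
import cv2
s=sense();print(s['tcp_pos'],s['ft_force'])
a=imaging.read_camera("scene")[120:320,90:360,::-1]; a=cv2.convertScaleAbs(a,alpha=1.5)
cv2.imwrite("pics/s3.png",cv2.resize(a,None,fx=2.9,fy=2.9,interpolation=cv2.INTER_CUBIC))
E
```

```text
[ 0.53732682 -0.21055     0.1005799 ] [-0.18010748 -0.39537788  0.01636439]
```

View pics/s3.png

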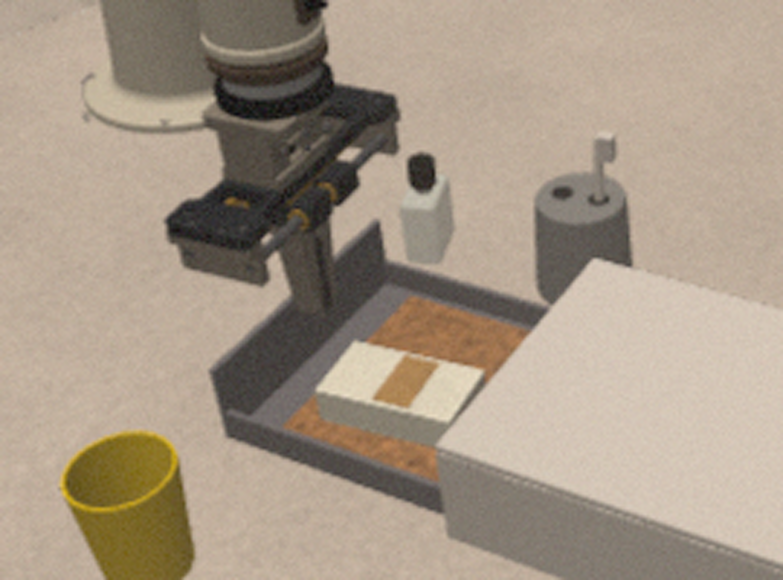

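```bash
python3 - <<'E'
from h import *
px=np.array([90,120])+np.array([(317,390),(357,341),(484,374),(446,421)])/2.9
b=onz('scene',px,.042); P=np.array([.480,-.188]); u=np.array([.957,.291]);v=np.array([-.291,.957])
print(((b-P)@np.c_[u,v]).round(4)-[.110,0])
E
```

```text
[[-0.0527 -0.0642]
 [-0.0587 -0.0059]
 [ 0.0497  0.0015]
 [ 0.0513 -0.0531]]
```

step_arm([
  {"x": -0.12,"y": 0.01,"z": 0,"ax": 0,"ay": 0,"az": 0},
  {"x": -0.24,"y": 0.02,"z": 0,"ax": 0,"ay": 0,"az": -0.025},
  {"x": -0.36,"y": 0.03,"z": 0,"ax": 0,"ay": 0,"az": -0.025},
  {"x": -0.36,"y": 0.03,"z": 0,"ax": 0,"ay": 0,"az": -0.025},
  {"x": -0.36,"y": 0.03,"z": 0,"ax": 0,"ay": 0,"az": -0.025},
  {"x": -0.36,"y": 0.03,"z": -0.1,"ax": 0,"ay": 0,"az": -0.025},
  {"x": -0.36,"y": 0.03,"z": -0.18,"ax": 0,"ay": 0,"az": -0.025},
  {"x": -0.36,"y": 0.03,"z": -0.18,"ax": 0,"ay": 0,"az": -0.025},
  {"x": -0.36,"y": 0.03,"z": -0.18,"ax": 0,"ay": 0,"az": -0.025},
])

```text
time_s: 5.75
tcp_pos: [0.4296, -0.2014, 0.0463]
ee_rot: [0.464, -3.106, -0.002]
ft_force: [0.1, -0.5, 1.2]
grip_width: 0.006
grip_force: 0.0
```

step_arm([
  {"x": 0.048,"y": 0.0145,"z": 0,"ax": 0,"ay": 0,"az": 0},
  {"x": 0.08,"y": 0.0243,"z": 0,"ax": 0,"ay": 0,"az": 0},
  {"x": 0.1,"y": 0.0304,"z": 0,"ax": 0,"ay": 0,"az": 0},
  {"x": 0.12,"y": 0.0365,"z": 0,"ax": 0,"ay": 0,"az": 0},
  {"x": 0.14,"y": 0.0426,"z": 0,"ax": 0,"ay": 0,"az": 0},
  {"x": 0.165,"y": 0.05,"z": 0,"ax": 0,"ay": 0,"az": 0},
  {"x": 0.19,"y": 0.0578,"z": 0,"ax": 0,"ay": 0,"az": 0},
  {"x": 0.215,"y": 0.0654,"z": 0,"ax": 0,"ay": 0,"az": 0},
  {"x": 0.24,"y": 0.073,"z": 0,"ax": 0,"ay": 0,"az": 0},
  {"x": 0.265,"y": 0.0806,"z": 0,"ax": 0,"ay": 0,"az": 0},
  {"x": 0.29,"y": 0.0882,"z": 0,"ax": 0,"ay": 0,"az": 0},
  {"x": 0.315,"y": 0.0958,"z": 0,"ax": 0,"ay": 0,"az": 0},
])

```text
time_s: 6.75
tcp_pos: [0.5246, -0.1725, 0.0465]
ee_rot: [0.463, -3.107, -0.0]
ft_force: [-0.9, -1.8, 1.3]
grip_width: 0.003
grip_force: 1.1
```

step_arm([
  {"x": 0.025,"y": 0.0076,"z": 0,"ax": 0,"ay": 0,"az": 0},
  {"x": 0.05,"y": 0.0152,"z": 0,"ax": 0,"ay": 0,"az": 0},
  {"x": 0.075,"y": 0.0228,"z": 0,"ax": 0,"ay": 0,"az": 0},
  {"x": 0.1,"y": 0.0304,"z": 0,"ax": 0,"ay": 0,"az": 0},
  {"x": 0.125,"y": 0.038,"z": 0,"ax": 0,"ay": 0,"az": 0},
  {"x": 0.15,"y": 0.0456,"z": 0,"ax": 0,"ay": 0,"az": 0},
  {"x": 0.175,"y": 0.0532,"z": 0,"ax": 0,"ay": 0,"az": 0},
  {"x": 0.2,"y": 0.0608,"z": 0,"ax": 0,"ay": 0,"az": 0},
  {"x": 0.225,"y": 0.0684,"z": 0,"ax": 0,"ay": 0,"az": 0},
  {"x": 0.25,"y": 0.076,"z": 0,"ax": 0,"ay": 0,"az": 0},
  {"x": 0.275,"y": 0.0836,"z": 0,"ax": 0,"ay": 0,"az": 0},
  {"x": 0.3,"y": 0.0912,"z": 0,"ax": 0,"ay": 0,"az": 0},
])

```text
time_s: 7.75
tcp_pos: [0.6144, -0.1449, 0.0463]
ee_rot: [0.463, -3.107, -0.001]
ft_force: [-2.1, 0.2, 1.5]
grip_width: 0.008
grip_force: 1.1
```

step_arm([
  {"x": 0.02,"y": 0.0061,"z": 0,"ax": 0,"ay": 0,"az": 0},
  {"x": 0.04,"y": 0.0122,"z": 0,"ax": 0,"ay": 0,"az": 0},
  {"x": 0.06,"y": 0.0182,"z": 0,"ax": 0,"ay": 0,"az": 0},
  {"x": 0.075,"y": 0.0228,"z": 0,"ax": 0,"ay": 0,"az": 0},
  {"x": 0.09,"y": 0.0274,"z": 0,"ax": 0,"ay": 0,"az": 0},
  {"x": 0.1,"y": 0.0304,"z": 0,"ax": 0,"ay": 0,"az": 0},
  {"x": 0.11,"y": 0.0334,"z": 0,"ax": 0,"ay": 0,"az": 0},
  {"x": 0.11,"y": 0.0334,"z": 0,"ax": 0,"ay": 0,"az": 0},
])

```text
time_s: 8.42
tcp_pos: [0.6477, -0.1354, 0.0467]
ee_rot: [-0.463, 3.106, -0.001]
ft_force: [-0.5, -0.3, -0.2]
grip_width: 0.003
grip_force: 0.1
```

step_arm([
  {"x": 0.006,"y": 0.0018,"z": 0,"ax": 0,"ay": 0,"az": 0},
  {"x": 0.012,"y": 0.0036,"z": 0,"ax": 0,"ay": 0,"az": 0},
  {"x": 0.012,"y": 0.0036,"z": 0,"ax": 0,"ay": 0,"az": 0},
])

```text
time_s: 8.67
tcp_pos: [0.6509, -0.1345, 0.0468]
ee_rot: [-0.463, 3.107, -0.001]
ft_force: [-0.1, -0.2, 0.1]
grip_width: 0.004
grip_force: 0.4
```

step_arm([
  {"x": 0.006,"y": 0.0018,"z": 0,"ax": 0,"ay": 0,"az": 0},
  {"x": 0.012,"y": 0.0036,"z": 0,"ax": 0,"ay": 0,"az": 0},
  {"x": 0.012,"y": 0.0036,"z": 0,"ax": 0,"ay": 0,"az": 0},
])

```text
time_s: 8.92
tcp_pos: [0.6545, -0.1334, 0.0468]
ee_rot: [-0.463, 3.107, -0.001]
ft_force: [-0.7, -0.5, -0.5]
grip_width: 0.004
grip_force: 0.5
```

step_arm([
  {"x": 0.006,"y": 0.0018,"z": 0,"ax": 0,"ay": 0,"az": 0},
  {"x": 0.012,"y": 0.0036,"z": 0,"ax": 0,"ay": 0,"az": 0},
])

```text
time_s: 9.08
tcp_pos: [0.655, -0.1332, 0.0467]
ee_rot: [0.463, -3.1, 0.0]
ft_force: [-20.4, -5.3, 11.3]
grip_width: 0.001
grip_force: 10.2
```

step_arm([
  {"x": 0.006,"y": 0.0018,"z": 0,"ax": 0,"ay": 0,"az": 0},
  {"x": 0.012,"y": 0.0036,"z": 0,"ax": 0,"ay": 0,"az": 0},
])

```text
time_s: 9.25
tcp_pos: [0.6548, -0.1331, 0.0468]
ee_rot: [0.462, -3.09, -0.001]
ft_force: [-34.9, -8.7, 21.9]
grip_width: 0.008
grip_force: 18.2
```

```bash
python3 - <<'E'
from workcell import sense, imaging
import cv2
s=sense();print(s['tcp_pos'],s['ft_force'])
a=imaging.read_camera("top")[80:290,310:530,::-1]; a=cv2.convertScaleAbs(a,alpha=1.5)
cv2.imwrite("pics/t4.png",cv2.resize(a,None,fx=2.8,fy=2.8,interpolation=cv2.INTER_CUBIC))
E
```

```text
[ 0.65479192 -0.13314423  0.04679146] [-34.88942342  -8.72585957  21.90269856]
```

View pics/t4.png

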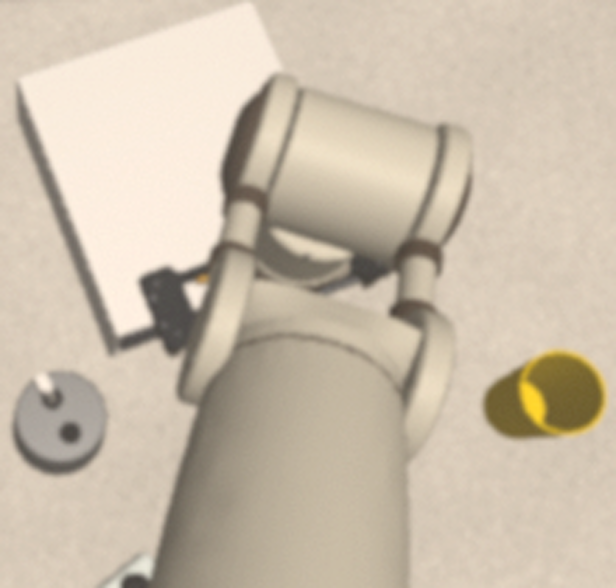

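The force jumped to about 35 N at the expected shut position, so the drawer is against its stop. Now I'll back off and check.

step_arm([
  {"x": -0.03,"y": -0.009,"z": 0,"ax": 0,"ay": 0,"az": 0},
  {"x": -0.1,"y": -0.03,"z": 0,"ax": 0,"ay": 0,"az": 0},
  {"x": -0.2,"y": -0.06,"z": 0,"ax": 0,"ay": 0,"az": 0},
  {"x": -0.3,"y": -0.09,"z": 0,"ax": 0,"ay": 0,"az": 0},
  {"x": -0.4,"y": -0.12,"z": 0.2,"ax": 0,"ay": 0,"az": 0},
  {"x": -0.5,"y": -0.15,"z": 0.4,"ax": 0,"ay": 0,"az": 0},
  {"x": -0.5,"y": -0.15,"z": 0.4,"ax": 0,"ay": 0,"az": 0},
  {"x": -0.5,"y": -0.15,"z": 0.4,"ax": 0,"ay": 0,"az": 0},
  {"x": -0.5,"y": -0.15,"z": 0.4,"ax": 0,"ay": 0,"az": 0},
])

```text
time_s: 10.05
tcp_pos: [0.5133, -0.1779, 0.1711]
ee_rot: [-0.46, 3.1, -0.009]
ft_force: [0.5, -0.3, -0.8]
grip_width: 0.003
grip_force: 0.0
```

```bash
python3 - <<'E'
from workcell import sense, imaging
import cv2
s=sense();print(s['tcp_pos'],s['ft_force'])
a=imaging.read_camera("top")[80:290,310:530,::-1]; a=cv2.convertScaleAbs(a,alpha=1.5)
cv2.imwrite("pics/t5.png",cv2.resize(a,None,fx=2.8,fy=2.8,interpolation=cv2.INTER_CUBIC))
E
```

```text
[ 0.51331626 -0.17793543  0.17113688] [ 0.49858032 -0.31227929 -0.76814689]
```

View pics/t5.png

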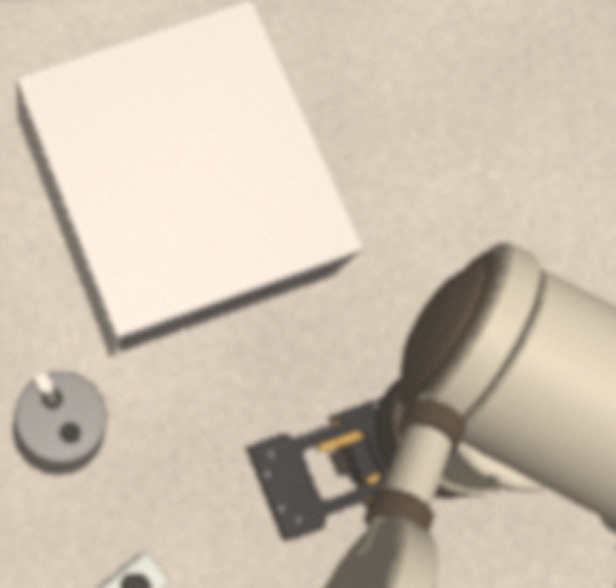

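The drawer front is flush with the unit from (115,340) to (360,255). The stand and perfume are where they started. The arm now hides the cup, but the previous view showed it unmoved.

```bash
python3 -c "
from workcell import manip; print(manip.hand_in())"
```

```text
the job is handed in; nothing more can be done
None
```

I tipped the carton flat onto the liner, pushed the drawer fully shut and handed the job in at about 10 s. The hand-in returned no verdict, and I couldn't see the carton once the drawer was shut.

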